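Wind the sticker dispenser back one notch

ROBOT

A 6-joint arm with a two-finger parallel gripper is mounted at the origin on a cart in front of the work surface, level with it; the furniture and walls round the work are solid. World frame = base frame: x ahead of the robot, y to its left, z up, the work surface at z = 0. Lengths are in m, angles in rad, forces in N, time in s.
With the tool pointing down it reaches from about 0.25 to 0.775 m from the base axis. Payload 4 kg.
Tool frame: the origin (TCP) lies midway between the tips of the shut fingers; the grasp point (between the pads) lies 19 mm behind it; z points along the fingers, y is the direction in which the jaws open and shut (so a half turn about z gives the same grasp; the last joint's range is limited). The gripper opens to 94 mm and grips with 3 to 60 N. Pads are 16 mm wide; open, the fingers measure 119 mm over their backs; the gripper's body (75 mm by 177 mm) begins 78 mm behind the grasp point.
Start: joints at [-1.31, 0.087, 1.371, -0, 1.684, -0.103], TCP at [0.196, -0.514, 0.206] pointing down, gripper open.
Joint ranges: [-3.1, 3.1], [-0.76, 2.03], [0.27, 2.55], [-1.08, 4.22], [0.17, 2.65], [-2.57, 2.57]. Speed limits (rad/s): [2.79, 2.79, 3.14, 3.14, 3.14, 3.14].

INTERFACE

Orientations are given as [roll, pitch, yaw] about the fixed x, y, z axes, in that order (R = Rz(yaw) Ry(pitch) Rx(roll)).
In Python, from bench import robot, cams gives the robot as it stands.
- The arm moves only by the tool step_arm, never from a script. Its argument "plan" is a list that holds one entry, the list of rows, each a list of 5 numbers: the shift along the world's x, y, z in mm, then the turn about the world's z in rad, then the opening in per cent of the stroke, from 0 (shut) to 100 (fully open). In form: [[[tx, ty, tz, turn, fingers], ...]]. A call has 1 to 8 rows; each row is the pose to reach, as a shift and turn from the pose commanded when the call began; what a row does not reach only later rows make up. A row lasts 1/12 s, in which the tool goes at most 41.7 mm and 7.16 degrees, less where a joint would pass 70% of its speed; a pose out of reach is approached as far as the arm can. A call with a gripper value outside its range is refused whole. The fingers move at their own pace and stop on an object; the grip force is fixed at half the most. Time passes only in rows, so rows that repeat a pose let the fingers close. It gives the time, the measured TCP pose, the force and the opening at its end, in the units of the state.
- robot.get_obs(): the state, without advancing time (a new reading comes with each control period).
- cams.snapshot(name): name is "side" or "top"; returns a dict with "frame" (420x560x3 uint8, red, green, blue), "camera_matrix" (3x3 intrinsics, pixels), "k1" (the pictures are not rectified: a ray, as slopes to the right and down, at radius r is drawn at 1 + k1 r^2 times it, then the intrinsics apply), "origin" and "attitude" of the camera in the world. Camera axes: x right, y down, z forward; pixel columns grow to the right and rows downward; lengths in m; the calibration is good to about 2 mm. A picture is of the moment at which its call begins. There is no depth.
- robot.close_job(): hands the job in, once; it reports no verdict.
The state is a dict: "time": time; "joint_positions": joint angles; "qvel": joint speeds; "joint_torque": joint torques, N m; "tool_pos": TCP position; "ee_rot": TCP orientation; "wrist_force": force on the tool from outside, world axes, zero at the start; "wrist_torque": the same for the moment, N m; "width": finger opening in m.
Only numpy, scipy, OpenCV 4.12 (cv2) and the standard library are available. Lean on these libraries where they do the work, as an engineer would, in place of code of your own. Each camera call takes 0.05 s, during which the arm holds its last target. There are 200 camera calls.

TASK

The ratchet wheel of the sticker dispenser has been fed one notch too far. With a fingertip push the pawl's lever over, away from the wheel, so that the pawl lifts out of the teeth and stays up; push the wheel back by one notch by its hand bars (its top moves towards the pawl's side); then tip the lever back so that the pawl drops into that next notch and the tooth stands against it. Push gently, never turn the wheel back by more than a notch and a half or feed it forward by half a notch, and leave the other objects on the table where they are.

Things in the scene. Friction and masses are not known exactly. Their poses are not given: they have to be found in the camera images.
- dispenser: Fixed grey sticker dispenser. Origin on the table straight below the wheel's axle; x points from wheel to pawl (within 0.45 rad of the robot's x), y along the axle, z up. Base plate x -75 to 105, y -65 to 65, 12 mm thick. Cheek plate at y 12 to 20 mm, z up to 127 at the axle, 161 at the pawl. Sticker roll (70 mm dia.) at y 26 to 48; ratchet wheel and pawl in plane y = 0; hand bars in plane y = -45 mm.
- axle (a point): Centre of the ratchet wheel on its axle, 105 mm above the table. Saw-toothed steel wheel, tip radius 48 mm, 10 mm thick, 12 teeth (a notch = 30 degrees). With the pawl down it turns forward only; backward a tooth face stops against the pawl. Axle friction 0.12 N m: it stays where it is left, and about 1.6 N at the end of a bar turns it.
- feed_wheel (a joint): Wheel angle, rad; grows as the wheel turns BACK (its top moves along the dispenser's +x). Starts at -0.06 to 0; a tooth meets the lowered pawl at 0 and, one notch back, at about 0.53. If the pawl is let down while this is 0.1 to 0.5, it rests on the next tooth's slope and the wheel can still be pushed back until it stops at 0.53; beyond 0.55 it would let the wheel run on to a second notch.
- top_bar_ball (a point): Centre of the black 16 mm ball on the hand bar nearest to upright. Six radial steel bars, 8 mm thick, 60 degrees apart, ball centres 80 mm from the axle, plane y = -45 mm. At the start this bar leans 15 degrees from upright to the dispenser's -x; one notch back it leans 15 degrees to +x. Push it from its -x side, fingertip up to 20 mm below the ball.
- pawl_pivot (a point): Pivot of the pawl: x = 60, y = 0, z = 157 mm of the dispenser. The pawl's bar runs from here about 57 mm towards the wheel (-x) to the nose on top of it; the finger lever stands up from here.
- pawl (a joint): Pawl angle, rad, about the dispenser's +y. 0: down, nose in the tooth gap; grows to a stop at 0.70 as the pawl lifts. Held by its own weight only: below about 0.36 it falls back down on the wheel, beyond that it falls over to the stop and stays lifted. A fraction of a newton at the ball moves it.
- pawl_ball (a point): Centre of the black 18 mm ball on the pawl's finger lever (8 mm round steel, ball centre 60 mm from the pivot, plane y = 0). Pawl down: the lever leans 0.25 rad from upright to the dispenser's -x; pawl lifted: 0.45 rad to +x. Push it to +x from the wheel's side to lift the pawl, to -x from the far side to let it down.
- tape: Loose roll of brown packing tape beside the dispenser, 72 mm dia., 18 mm high, lying on the table; bystander; origin at the centre of its underside.
- club_head: Loose black golf club head with a ribbed face beside the dispenser, 76 x 105 x 60 mm, on the table; bystander; origin at the centre of its underside.
- marker: Loose felt marker with a green cap beside the dispenser, 14 x 124 x 16 mm, lying on the table; bystander; origin at the centre of its underside.

How it is judged:
On the way, in this order (a step that is already met when the one before it is completed fails the run):
1. the pawl is lifted over and stays up, the wheel not yet turned (value of joint pawl above 0.55 rad and value of joint feed_wheel below 0.08 rad), for 0.2 s.
2. the wheel is pushed back with the pawl lifted (value of joint pawl above 0.5 rad and value of joint feed_wheel above 0.09 rad), for 0.1 s.
At the end, for the whole second after the job is handed in: The wheel stands one notch back (0.42 to 0.58 rad; the tooth meets the pawl at about 0.53), at rest, and the pawl lies down in the tooth gap (below 0.07 rad) (value of joint feed_wheel between 0.42 and 0.58 rad and value of joint pawl between -0.05 and 0.07 rad and velocity of joint feed_wheel between -0.05 and 0.05 rad/s); the robot touches nothing.
It fails at once if the wheel is turned back by more than a notch and a half (value of joint feed_wheel above 0.79 rad).
It fails at once if the wheel is fed forward by half a notch (value of joint feed_wheel below -0.26 rad).
It fails at once if wheel, pawl or frame is pushed with more than 40 N (contact force between the fingers and dispenser above 40 N).
It fails at once if the tape roll, the club head or the marker is moved or lifted (distance of any of tape, club_head, marker from where it was at the start of the episode above 0.02 m).
It also fails if it takes over 56 s, if anything falls off the work surface, if the arm or the gripper's body presses on something with over 40 N, if the wrist force passes 120 N, or if a joint passes its speed limit or range.

## Working session

There is one attempt and no reset: what is moved stays moved. The work goes in short steps, Python scripts to look and compute and a tool call to move; the robot and the scene stay as the last step left them, time stands still between calls to the robot, and variables do not carry over. Pictures are saved under pics/ and viewed, about 8 in all and at most 12, crops included, and the job is handed in when it is done.

Besides the shell and the picture viewer there is one more tool, called after "Emit:" by a JSON object that holds its "name" and its "arguments". step_arm: Moves the arm, as the interface text tells. Its arguments: {"type":"object","properties":{"plan":{"type":"array"}},"required":["plan"]}

```bash
mkdir -p pics; ls
cat > h.py <<'E'
import numpy as np, cv2
from bench import robot, cams
from scipy.spatial.transform import Rotation as R
def snap(n,f=None):
    s=cams.snapshot(n)
    if f: cv2.imwrite('pics/'+f,s['frame'][:,:,::-1])
    return s
def rot(s):
    a=np.array(s['attitude'],float)
    return a if a.shape==(3,3) else R.from_euler('xyz',a).as_matrix()
def ray(s,u,v):
    K=np.array(s['camera_matrix'])
    d=np.array([float(s['k1']),0,0,0,0])
    p=cv2.undistortPoints(np.array([[[u,v]]],float),K,d)[0,0]
    w=rot(s)@np.array([p[0],p[1],1]); return np.array(s['origin']),w/np.linalg.norm(w)
def plane(s,u,v,z):
    o,w=ray(s,u,v); return o+w*(z-o[2])/w[2]
def tri(s1,p1,s2,p2):
    A=[];b=[]
    o1,w1=ray(s1,*p1);o2,w2=ray(s2,*p2)
    t=np.linalg.lstsq(np.c_[w1,-w2],o2-o1,rcond=None)[0]
    a,c=o1+t[0]*w1,o2+t[1]*w2
    return (a+c)/2,np.linalg.norm(a-c)
def proj(s,P):
    P=np.atleast_2d(P).astype(float);Rm=rot(s);o=np.array(s['origin'])
    return cv2.projectPoints(P,cv2.Rodrigues(Rm.T)[0],-Rm.T@o,np.array(s['camera_matrix']),np.array([float(s['k1']),0,0,0,0]))[0][:,0]
E
python3 - <<'E'
from h import *
for n in('side','top'):
    s=snap(n,n+'0.png');print(n,s['origin'],s['attitude'],s['camera_matrix'],s['k1'])
print(robot.get_obs())
E
```

```text
pics
side [ 1.06461847 -0.65818382  0.78484646] [-2.36532899 -0.00842625  0.95774309] [[414.64802722   0.         273.79341538]
 [  0.         414.64802722 208.98723006]
 [  0.           0.           1.        ]] -0.07313014386377194
top [ 0.37415374 -0.3174054   1.08931008] [-2.93808829  0.00328611 -1.40432157] [[441.21377133   0.         272.93114185]
 [  0.         441.21377133 207.65404241]
 [  0.           0.           1.        ]] 0.010888915459605937
{'time': 0.1, 'joint_positions': array([-1.31014136e+00,  8.78995091e-02,  1.37206861e+00, -1.99119857e-05,
        1.68358829e+00, -1.03096265e-01]), 'qvel': array([-0.00191234, -0.00126382, -0.00406148,  0.00059935,  0.0006417 ,
       -0.00061546]), 'joint_torque': array([ 2.09675185e-03, -3.41253054e+01, -3.03299797e+01,  7.21267099e-02,
        3.04329861e-02, -1.01215014e-04]), 'tool_pos': array([ 0.19554727, -0.51355059,  0.20442866]), 'ee_rot': array([-3.13963729e+00, -1.82412736e-04,  3.63748834e-01]), 'wrist_force': array([-0.05343453, -0.30663802,  0.14570542]), 'wrist_torque': array([-0.02685422,  0.00372712,  0.04266047]), 'width': 0.0941250586511232}
```

View pics/side0.png

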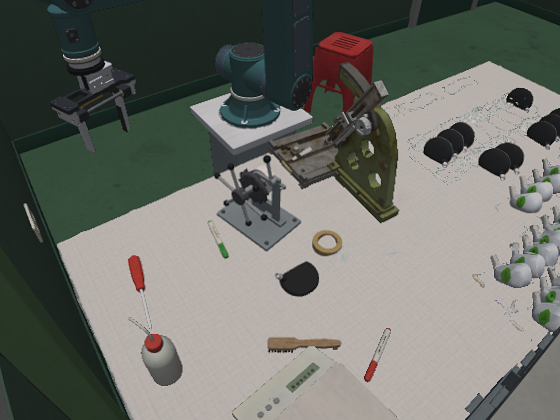

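View pics/top0.png

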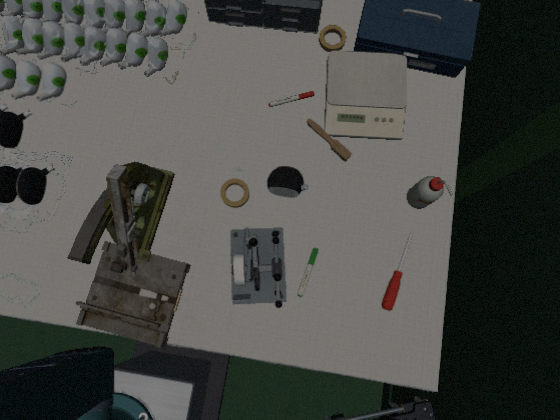

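The side view shows the dispenser at about (260,200). In the top view its base plate covers x 231–285, y 229–303, with the marker on its right and the tape and club head above it. Next I'll enlarge both.

Run:
```python
import cv2,numpy as np
a=cv2.imread('pics/side0.png')[145:255,205:305];b=cv2.imread('pics/top0.png')[215:325,220:320]
c=np.hstack([cv2.resize(x,None,fx=4,fy=4,interpolation=cv2.INTER_CUBIC) for x in(a,b)])
c=np.clip(c.astype(float)*1.6,0,255).astype(np.uint8)
for i in range(0,800,40): cv2.line(c,(i,0),(i,6 if i%200 else 14),(0,0,255),1)
for j in range(0,440,40): cv2.line(c,(0,j),(6,j),(0,0,255),1);cv2.line(c,(400,j),(406,j),(0,0,255),1)
cv2.imwrite('pics/c0.png',c)
```

```text
(no output)
```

View pics/c0.png

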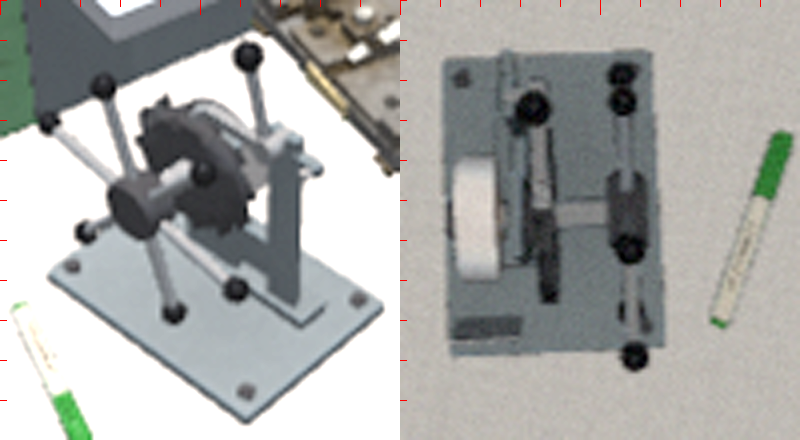

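```bash
cat >> h.py <<'E'
def blob(s,u,v,r=7,th=60):
    g=s['frame'].astype(float).max(2);y,x=np.mgrid[:g.shape[0],:g.shape[1]]
    m=((g<th)&(np.hypot(x-u,y-v)<r)).astype(np.uint8)
    n,l,st,c=cv2.connectedComponentsWithStats(m)
    k=1+np.argmax(st[1:,4]); return c[k],st[k,4]
E
python3 - <<'E'
from h import *
a=snap('side');b=snap('top')
pb=(blob(a,267,159.2,5)[0],blob(b,253.2,241.7,5)[0]);tb=(blob(a,230.7,166.7,5)[0],blob(b,277.2,277.5,5)[0])
print(pb,tb)
P,e=tri(a,pb[0],b,pb[1]);T,f=tri(a,tb[0],b,tb[1]);print('pawlball',P,e,'topball',T,f)
C=[plane(b,220+(x-400)/4,215+y/4,.012) for x,y in((444,58),(651,51),(664,346),(451,354))]
S=[plane(a,205+x/4,145+y/4,.012) for x,y in((48,276),(247,420),(383,308))]
print(np.round(C,4),np.round(S,4))
C=np.array(C)[:,:2]
for i,j in((3,0),(2,1)): d=C[j]-C[i];print('yaw',np.arctan2(d[1],d[0]),np.hypot(*d))
# yaw from balls: dispenser-frame offset pawlball-topball
l=np.array([60-60*np.sin(.25)+80*np.sin(np.radians(15)),45]);d=(P-T)[:2]
yaw=np.arctan2(d[1],d[0])-np.arctan2(l[1],l[0]);print('yawballs',yaw,np.hypot(*l),np.hypot(*d)*1000)
for yw in(yaw,):
  c,s_=np.cos(yw),np.sin(yw);M=np.array([[c,-s_],[s_,c]])
  print('axle',P[:2]-M@np.array([.060-.06*np.sin(.25),0]),T[:2]-M@np.array([-.0207,-.045]), C.mean(0)-M@[.015,0])
print('marker etc')
for p in((784,135),(716,323)): print(plane(b,220+(p[0]-400)/4,215+p[1]/4,.01))
E
```

```text
(array([266.64102564, 159.02564103]), array([253.02857143, 241.81428571])) (array([230.29411765, 165.68627451]), array([277.08196721, 276.68852459]))
pawlball [ 0.47636835 -0.25733252  0.21566228] 0.00044857251071663484 topball [ 0.41783521 -0.31625854  0.18479975] 0.001649536227061391
[[ 0.5214 -0.1841  0.012 ]
 [ 0.5468 -0.3094  0.012 ]
 [ 0.3724 -0.3457  0.012 ]
 [ 0.3468 -0.2212  0.012 ]] [[ 0.3792 -0.3472  0.012 ]
 [ 0.5501 -0.3088  0.012 ]
 [ 0.5244 -0.1866  0.012 ]]
yaw 0.20933469483760267 0.17856700692352434
yaw 0.20546135145411773 0.17818931549784814
yawballs 0.1893444207143835 79.76659075418674 83.05663094746282
axle [ 0.43201961 -0.26583152] [ 0.42969557 -0.26816673] [ 0.43212221 -0.26794052]
marker etc
[ 0.50926489 -0.39807932  0.01      ]
[ 0.39086018 -0.37437567  0.01      ]
```

The dispenser yaw is about 0.207 and the axle is near (0.432, -0.267). I'll shut the fingers, rise and go over the start point on the wheel's side of the pawl ball.

Emit:
{"name": "step_arm", "arguments": {"plan": [[[0,0,40,-0.1,0],[30,30,70,-0.157,0],[60,60,70,-0.157,0],[88,88,70,-0.157,0],[116,116,70,-0.157,0],[144,144,70,-0.157,0],[172,172,70,-0.157,0],[200,200,70,-0.157,0]]]}}

```text
time: 0.87
tool_pos: [0.3967, -0.3122, 0.2755]
ee_rot: [3.141, -0.0, 0.207]
wrist_force: [0.1, -0.6, 0.4]
width: 0.044
```

Emit:
{"name": "step_arm", "arguments": {"plan": [[[26,25,0,0,0],[52,50,0,0,0],[52,50,0,0,0],[52,50,0,0,0],[52,50,0,0,0]]]}}

```text
time: 1.28
tool_pos: [0.4474, -0.2642, 0.2752]
ee_rot: [3.142, 0.001, 0.207]
wrist_force: [-0.0, -0.4, -0.6]
width: 0.0109
```

Emit:
{"name": "step_arm", "arguments": {"plan": [[[0,0,-20,0,0],[0,0,-45,0,0],[0,0,-65,0,0],[0,0,-71,0,0],[0,0,-71,0,0]]]}}

```text
time: 1.7
tool_pos: [0.4458, -0.2645, 0.2023]
ee_rot: [-3.138, 0.003, 0.204]
wrist_force: [-0.6, -0.4, 0.2]
width: 0.0005
```

Run:
```python
from h import *
ims=[]
for n,(x,y) in(('side',(205,130)),('top',(205,205))):
    s=snap(n);ims.append(cv2.resize(s['frame'][y:y+120,x:x+110,::-1],None,fx=3.6,fy=3.6,interpolation=cv2.INTER_CUBIC))
cv2.imwrite('pics/c1.png',np.clip(np.hstack(ims)*1.6,0,255).astype(np.uint8))
print(robot.get_obs()['tool_pos'])
```

```text
[ 0.44740623 -0.2650775   0.20550772]
```

View pics/c1.png

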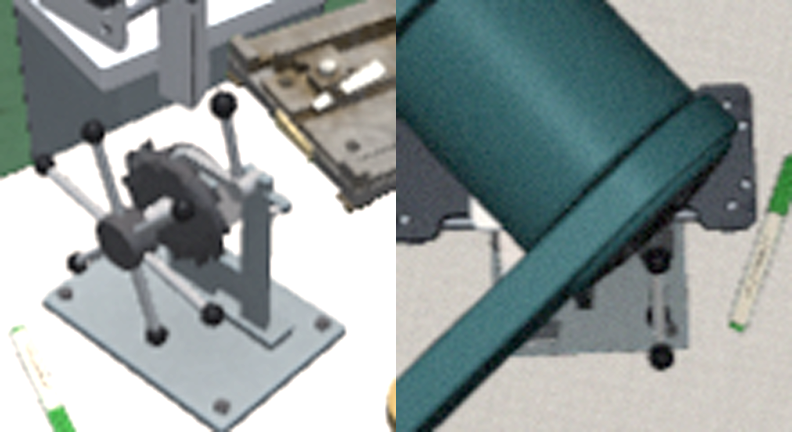

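The side view shows the shut finger standing just on the wheel's side of the pawl ball (222,103), and the top view is blocked by the arm. Now I push along the dispenser's +x.

Emit:
{"name": "step_arm", "arguments": {"plan": [[[6,1,0,0,0],[12,2,0,0,0],[17,4,0,0,0],[22,5,0,0,0],[27,6,0,0,0],[32,7,0,0,0],[37,8,0,0,0],[41,9,0,0,0]]]}}

```text
time: 2.47
tool_pos: [0.4894, -0.2548, 0.2043]
ee_rot: [-3.141, 0.0, 0.207]
wrist_force: [-0.2, -0.3, 0.2]
width: 0.0009
```

Emit:
{"name": "step_arm", "arguments": {"plan": [[[3,0,0,0,0],[3,0,0,0,0],[0,0,0,0,0],[-15,-3,0,0,0],[-30,-6,0,0,0],[-30,-6,15,0,0],[-30,-6,15,0,0]]]}}

```text
time: 3.05
tool_pos: [0.4585, -0.2618, 0.222]
ee_rot: [3.138, -0.003, 0.206]
wrist_force: [0.5, -0.6, 0.9]
width: 0.0
```

```bash
cat >> h.py <<'E'
def sidecrop(f,x=195,y=120,w=130,h=140,k=4):
    s=snap('side')
    cv2.imwrite('pics/'+f,np.clip(cv2.resize(s['frame'][y:y+h,x:x+w,::-1],None,fx=k,fy=k,interpolation=cv2.INTER_CUBIC)*1.6,0,255).astype(np.uint8));return s
E
python3 - <<'E'
from h import *
s=sidecrop('c2.png')
A=np.array([.432,-.267,0]);c,q=np.cos(.207),np.sin(.207);M=np.array([[c,-q,0],[q,c,0],[0,0,1]])
for a in(-.25,.45): print(a,proj(s,A+M@[.06+.06*np.sin(a),0,.157+.06*np.cos(a)]))
print(robot.get_obs()['tool_pos'])
E
```

```text
-0.25 [[266.55160867 159.22072934]]
0.45 [[280.35755235 168.99735364]]
[ 0.45887953 -0.26166287  0.22121894]
```

View pics/c2.png

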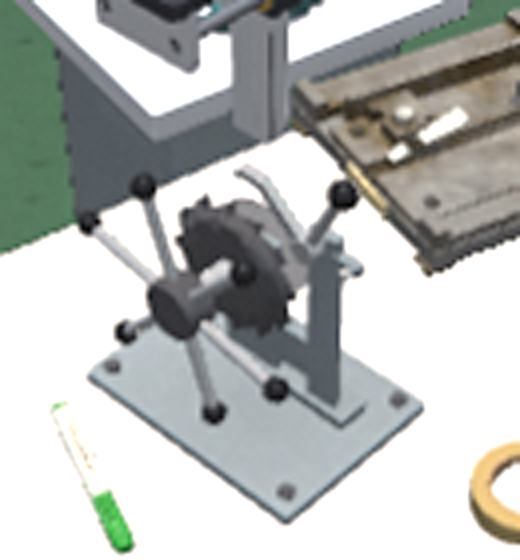

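The pawl is lifted: the ball is at (280.8,168.5), against a predicted (280.4,169) for the lifted pose. Next I go to the hand bar's -x side.

Emit:
{"name": "step_arm", "arguments": {"plan": [[[0,0,25,0,0],[-25,-20,30,0,0],[-50,-42,30,0,0],[-70,-60,30,0,0],[-70,-60,30,0,0],[-70,-60,0,0,0],[-70,-60,-30,0,0],[-70,-60,-53,0,0]]]}}

```text
time: 3.77
tool_pos: [0.3886, -0.3204, 0.1643]
ee_rot: [-3.14, 0.0, 0.207]
wrist_force: [-0.1, 0.8, 0.1]
width: 0.0001
```

Emit:
{"name": "step_arm", "arguments": {"plan": [[[0,0,0,0,0],[0,0,0,0,0]]]}}

```text
time: 3.93
tool_pos: [0.3884, -0.32, 0.1651]
ee_rot: [-3.139, 0.002, 0.207]
wrist_force: [0.5, -0.1, 1.0]
width: 0.0002
```

Run:
```python
from h import *
s=sidecrop('c3.png')
o=robot.get_obs();print(o['tool_pos'])
A=np.array([.432,-.267,0]);c,q=np.cos(.207),np.sin(.207);M=np.array([[c,-q,0],[q,c,0],[0,0,1]])
print('disp',M.T@(o['tool_pos']-A))
for a in(-.03,0,.2,.4,.45,.5,.53,.58): t=a-np.radians(15);print(a,proj(s,A+M@[.08*np.sin(t),-.045,.105+.08*np.cos(t)]))
print(blob(s,230.3,165.7,5))
```

```text
[ 0.38925018 -0.32088748  0.16703872]
disp [-0.05291241 -0.04395094  0.16703872]
-0.03 [[231.13640736 166.86205376]]
0 [[231.81260749 167.08852791]]
0.2 [[236.53951128 169.31082844]]
0.4 [[241.49359036 172.71492169]]
0.45 [[242.74083375 173.73634732]]
0.5 [[243.98411103 174.8208009 ]]
0.53 [[244.7266021  175.50048418]]
0.58 [[245.95567284 176.67942103]]
(array([230.76086957, 165.65217391]), np.int32(46))
```

View pics/c3.png

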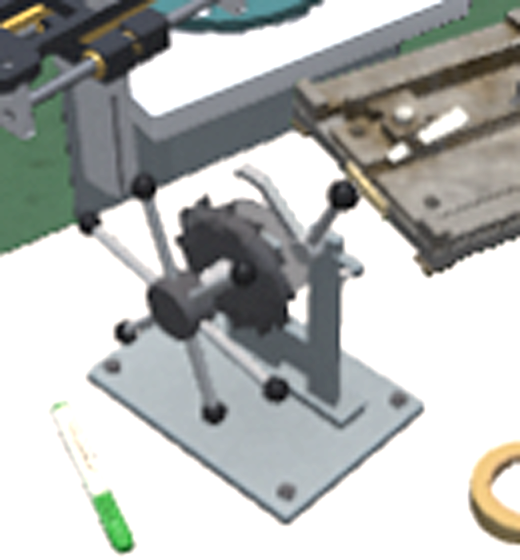

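The finger (100,215 in the crop) stands behind the top bar ball (143,186) and is clear of it. I'll push 40 mm along +x, then check.

Emit:
{"name": "step_arm", "arguments": {"plan": [[[5,1,0,0,0],[10,2,0,0,0],[15,3,0,0,0],[20,4,0,0,0],[25,5,0,0,0],[30,6,0,0,0],[35,7,0,0,0],[39,8,0,0,0]]]}}

```text
time: 4.65
tool_pos: [0.4283, -0.3129, 0.1664]
ee_rot: [3.142, -0.0, 0.207]
wrist_force: [-2.0, 0.1, 1.1]
width: 0.0003
```

Emit:
{"name": "step_arm", "arguments": {"plan": [[[0,0,0,0,0],[0,0,0,0,0]]]}}

```text
time: 4.82
tool_pos: [0.4282, -0.3127, 0.1661]
ee_rot: [-3.141, -0.001, 0.207]
wrist_force: [-0.7, -0.6, -0.2]
width: 0.0005
```

```bash
cat >> h.py <<'E'
A=np.array([.432,-.267,0]);_c,_q=np.cos(.207),np.sin(.207);M=np.array([[_c,-_q,0],[_q,_c,0],[0,0,1]])
def barpx(s,a,k=0):
    t=a-np.radians(15)+k*np.pi/3;return proj(s,A+M@[.08*np.sin(t),-.045,.105+.08*np.cos(t)])[0]
def wheel(s):
    for k in(0,1,2,3,4,5):
        best=None
        for a in np.arange(-.1,.8,.005):
            p=barpx(s,a,k)
            try: b,n=blob(s,*p,5)
            except Exception: continue
            e=np.hypot(*(b-p))
            if n>15 and (best is None or e<best[1]): best=(round(a,3),e,n,b)
        print(k,best)
def disp(): o=robot.get_obs();print('disp',M.T@(o['tool_pos']-A),o['wrist_force'],o['time'])
E
python3 - <<'E'
from h import *
s=sidecrop('c4.png');disp();wheel(s)
E
```

```text
disp [-0.01329134 -0.0438934   0.16611496] [-0.47289015  0.15319656 -0.35236633] 4.8667
0 (np.float64(0.705), np.float64(0.028750889877243842), np.int32(73), array([248.93150685, 179.8630137 ]))
1 (np.float64(0.065), np.float64(0.03420455601697996), np.int32(79), array([257.44303797, 191.84810127]))
2 (np.float64(0.305), np.float64(0.23536042356040626), np.int32(26), array([260.34615385, 222.65384615]))
3 (np.float64(0.34), np.float64(0.17328876277616073), np.int32(21), array([239.57142857, 218.        ]))
4 None
5 (np.float64(0.345), np.float64(0.682242513631036), np.int32(49), array([219.18367347, 168.57142857]))
```

View pics/c4.png

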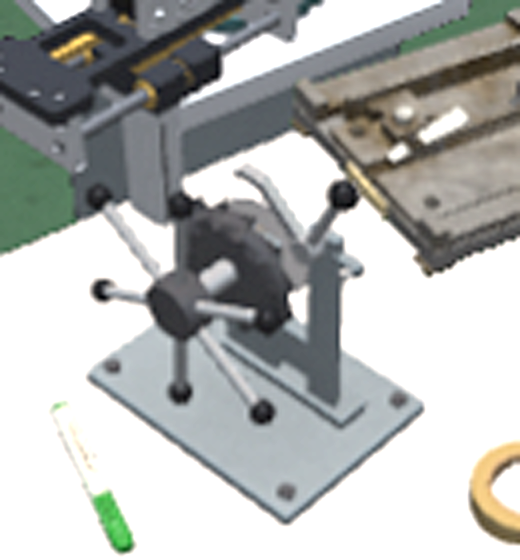

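The wheel is at about 0.32 (the balls give 0.305 to 0.345) and the pawl is still up. I'll push 8 mm more, then back off and rise.

Emit:
{"name": "step_arm", "arguments": {"plan": [[[3,1,0,0,0],[6,1,0,0,0],[8,2,0,0,0],[8,2,0,0,0],[-10,-2,0,0,0],[-28,-6,0,0,0],[-28,-6,25,0,0],[-28,-6,65,0,0]]]}}

```text
time: 5.53
tool_pos: [0.3971, -0.317, 0.2266]
ee_rot: [-3.132, 0.006, 0.206]
wrist_force: [0.9, -0.7, -0.6]
width: 0.0004
```

Run:
```python
from h import *
s=snap('side');disp();wheel(s);print(blob(s,280.5,169,5))
```

```text
disp [-0.04119076 -0.04601811  0.23956714] [ 1.81140058 -1.68622841  5.54953181] 5.5833
0 (np.float64(0.7), np.float64(0.026319598508412857), np.int32(76), array([248.81578947, 179.72368421]))
1 (np.float64(0.13), np.float64(0.01023780735954237), np.int32(79), array([258.55696203, 193.84810127]))
2 (np.float64(0.42), np.float64(0.3178692487986986), np.int32(27), array([258.81481481, 223.51851852]))
3 (np.float64(0.43), np.float64(0.03606964793296505), np.int32(22), array([237.72727273, 216.18181818]))
4 None
5 (np.float64(0.425), np.float64(0.7924943694198203), np.int32(51), array([220.07843137, 167.49019608]))
(array([280.20930233, 168.6744186 ]), np.int32(43))
```

The wheel is at about 0.425 and the pawl is up. Now I pass over to the far side of the pawl ball.

Emit:
{"name": "step_arm", "arguments": {"plan": [[[0,0,25,0,0],[15,8,45,0,0],[45,23,45,0,0],[77,38,45,0,0],[109,54,45,0,0],[135,67,45,0,0],[150,74,45,0,0],[150,74,45,0,0]]]}}

```text
time: 6.25
tool_pos: [0.5527, -0.2429, 0.2755]
ee_rot: [-3.141, -0.001, 0.211]
wrist_force: [-0.1, 0.0, -0.1]
width: 0.0005
```

Run:
```python
from h import *
disp()
```

```text
disp [ 0.1230345  -0.00122533  0.27553948] [-0.11283745  0.04012446 -0.11007914] 6.25
```

Emit:
{"name": "step_arm", "arguments": {"plan": [[[0,0,-25,0,0],[0,0,-50,0,0],[0,0,-68,0,0],[0,0,-72,0,0],[0,0,-72,0,0]]]}}

```text
time: 6.67
tool_pos: [0.5484, -0.2451, 0.203]
ee_rot: [-3.14, 0.002, 0.206]
wrist_force: [0.1, 0.5, -0.6]
width: 0.0007
```

Emit:
{"name": "step_arm", "arguments": {"plan": [[[-7,-1,0,0,0],[-14,-3,0,0,0],[-20,-4,0,0,0],[-26,-5,0,0,0],[-32,-6,0,0,0],[-37,-8,0,0,0],[-42,-9,0,0,0],[-46,-10,0,0,0]]]}}

```text
time: 7.33
tool_pos: [0.503, -0.2552, 0.2046]
ee_rot: [3.141, 0.0, 0.206]
wrist_force: [-0.0, -1.3, -0.5]
width: 0.0007
```

Emit:
{"name": "step_arm", "arguments": {"plan": [[[-3,-1,0,0,0],[-3,-1,0,0,0],[-3,-1,0,0,0],[15,3,0,0,0],[35,7,0,0,0],[35,7,25,0,0],[35,7,60,0,0],[35,7,72,0,0]]]}}

```text
time: 8.0
tool_pos: [0.5403, -0.2482, 0.2808]
ee_rot: [3.138, -0.004, 0.208]
wrist_force: [-0.1, 0.9, 1.6]
width: 0.0002
```

Run:
```python
from h import *
s=sidecrop('c5.png');disp();wheel(s)
for u,v in((266.6,159.2),(280.5,169)):
    try: print(blob(s,u,v,5))
    except Exception as e: print(e)
```

```text
disp [ 0.11025953 -0.00440385  0.28276412] [ 0.15844637 -0.90248099  1.46698275] 8.05
0 (np.float64(0.7), np.float64(0.026319598508412857), np.int32(76), array([248.81578947, 179.72368421]))
1 (np.float64(0.13), np.float64(0.01023780735954237), np.int32(79), array([258.55696203, 193.84810127]))
2 (np.float64(0.42), np.float64(0.3178692487986986), np.int32(27), array([258.81481481, 223.51851852]))
3 (np.float64(0.43), np.float64(0.18498617294146674), np.int32(23), array([237.7826087 , 216.04347826]))
4 None
5 (np.float64(0.795), np.float64(0.3434209168303558), np.int32(33), array([226.39393939, 166.39393939]))
(array([266.875, 158.975]), np.int32(40))
attempt to get argmax of an empty sequence
```

View pics/c5.png

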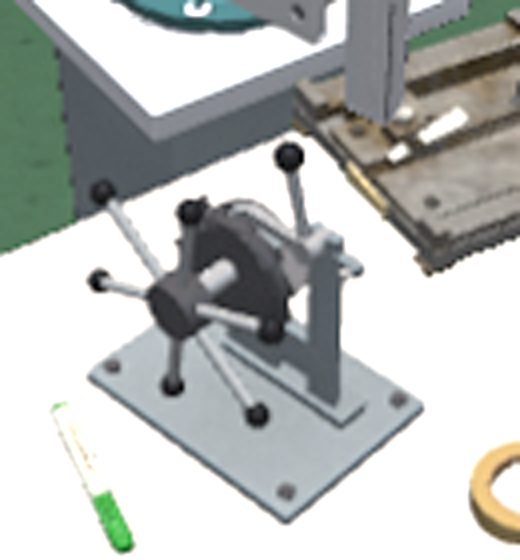

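The pawl has dropped: its ball is at (266.9,159.0), almost the same as at the start. The wheel stands at about 0.425, so I return to the bar and push gently to the stop.

Emit:
{"name": "step_arm", "arguments": {"plan": [[[-30,-16,0,0,0],[-62,-34,0,0,0],[-94,-52,0,0,0],[-115,-63,0,0,0],[-123,-68,0,0,0],[-123,-68,0,0,0],[-123,-68,0,0,0]]]}}

```text
time: 8.63
tool_pos: [0.4161, -0.3158, 0.276]
ee_rot: [-3.141, -0.001, 0.206]
wrist_force: [0.3, -0.9, 0.7]
width: 0.0005
```

Emit:
{"name": "step_arm", "arguments": {"plan": [[[0,0,-30,0,0],[0,0,-60,0,0],[0,0,-90,0,0],[0,0,-108,0,0],[0,0,-108,0,0],[0,0,-108,0,0]]]}}

```text
time: 9.13
tool_pos: [0.4164, -0.3147, 0.1672]
ee_rot: [-3.139, 0.001, 0.209]
wrist_force: [0.2, -0.5, 0.8]
width: 0.0005
```

Run:
```python
from h import *
disp()
```

```text
disp [-0.02510229 -0.04350294  0.16722203] [ 0.16755707 -0.50814986  0.79788242] 9.1333
```

Emit:
{"name": "step_arm", "arguments": {"plan": [[[6,1,0,0,0],[12,2,0,0,0],[17,4,0,0,0],[20,4,0,0,0],[23,5,0,0,0],[25,5,0,0,0],[26,5,0,0,0],[26,5,0,0,0]]]}}

```text
time: 9.8
tool_pos: [0.4419, -0.3111, 0.1686]
ee_rot: [3.141, -0.0, 0.207]
wrist_force: [-0.0, -0.2, 0.2]
width: 0.0006
```

Emit:
{"name": "step_arm", "arguments": {"plan": [[[1,0,0,0,0],[1,0,0,0,0],[1,0,0,0,0]]]}}

```text
time: 10.05
tool_pos: [0.4426, -0.311, 0.1685]
ee_rot: [-3.141, 0.0, 0.207]
wrist_force: [-0.6, 0.6, 0.1]
width: 0.0001
```

Emit:
{"name": "step_arm", "arguments": {"plan": [[[1,0,0,0,0],[1,0,0,0,0],[1,0,0,0,0]]]}}

```text
time: 10.3
tool_pos: [0.4435, -0.3108, 0.1683]
ee_rot: [-3.141, 0.0, 0.207]
wrist_force: [-1.3, 0.9, 1.1]
width: 0.0003
```

Run:
```python
from h import *
s=snap('side');disp();wheel(s);print(blob(s,266.6,159.2,5))
```

```text
disp [ 0.00227976 -0.04528772  0.16833133] [-1.27218047  0.38434136  0.19246359] 10.35
0 (np.float64(0.555), np.float64(0.021269901096754154), np.int32(68), array([245.32352941, 176.07352941]))
1 (np.float64(0.13), np.float64(0.01023780735954237), np.int32(79), array([258.55696203, 193.84810127]))
2 (np.float64(0.51), np.float64(0.28813061921557864), np.int32(24), array([257.45833333, 224.04166667]))
3 (np.float64(0.535), np.float64(0.437018846322715), np.int32(24), array([235.79166667, 213.83333333]))
4 None
5 (np.float64(0.52), np.float64(0.13403160579856374), np.int32(51), array([221.78431373, 167.07843137]))
(array([266.53846154, 158.92307692]), np.int32(39))
```

Emit:
{"name": "step_arm", "arguments": {"plan": [[[1,0,0,0,0],[1,0,0,0,0],[1,0,0,0,0]]]}}

```text
time: 10.6
tool_pos: [0.4446, -0.3108, 0.1682]
ee_rot: [-3.141, 0.0, 0.207]
wrist_force: [-1.8, 0.5, -0.2]
width: 0.0007
```

Emit:
{"name": "step_arm", "arguments": {"plan": [[[1,0,0,0,0],[1,0,0,0,0],[1,0,0,0,0]]]}}

```text
time: 10.85
tool_pos: [0.4451, -0.3107, 0.1681]
ee_rot: [-3.141, 0.002, 0.207]
wrist_force: [-3.2, 1.2, -0.0]
width: 0.0004
```

Run:
```python
from h import *
s=snap('side');disp();wheel(s);print(blob(s,266.6,159.2,5))
```

```text
disp [ 0.00381568 -0.0455569   0.16815954] [-4.41443549  1.29242447 -1.56367584] 10.9
0 (np.float64(0.69), np.float64(0.018183068211575358), np.int32(76), array([248.61842105, 179.47368421]))
1 (np.float64(0.13), np.float64(0.01023780735954237), np.int32(79), array([258.55696203, 193.84810127]))
2 (np.float64(0.515), np.float64(0.2741013467579136), np.int32(23), array([257.34782609, 224.08695652]))
3 (np.float64(0.54), np.float64(0.1557244312695448), np.int32(21), array([235.19047619, 214.04761905]))
4 None
5 (np.float64(0.56), np.float64(0.047626020502053085), np.int32(48), array([222.5       , 166.89583333]))
(array([266.44736842, 158.92105263]), np.int32(38))
```

Emit:
{"name": "step_arm", "arguments": {"plan": [[[1,0,0,0,0],[1,0,0,0,0],[1,0,0,0,0]]]}}

```text
time: 11.15
tool_pos: [0.4454, -0.3107, 0.1681]
ee_rot: [-3.14, 0.003, 0.207]
wrist_force: [-7.1, 1.3, 0.5]
width: 0.0002
```

The force has risen to 7 N and the tip barely moves, so the tooth is against the pawl. I'll back off and rise clear.

Emit:
{"name": "step_arm", "arguments": {"plan": [[[-5,-1,0,0,0],[-15,-3,0,0,0],[-28,-6,0,0,0],[-28,-6,30,0,0],[-28,-6,70,0,0],[-50,-36,100,0,0],[-75,-60,110,0,0],[-75,-60,110,0,0]]]}}

```text
time: 11.82
tool_pos: [0.3685, -0.3766, 0.2839]
ee_rot: [3.13, -0.002, 0.2]
wrist_force: [-0.8, 0.3, 1.3]
width: 0.0005
```

Emit:
{"name": "step_arm", "arguments": {"plan": [[[0,0,0,0,0],[0,0,0,0,0],[0,0,0,0,0],[0,0,0,0,0],[0,0,0,0,0],[0,0,0,0,0]]]}}

```text
time: 12.32
tool_pos: [0.3721, -0.3703, 0.2779]
ee_rot: [-3.141, 0.0, 0.208]
wrist_force: [-0.2, 0.1, -0.3]
width: 0.0005
```

Run:
```python
from h import *
s=sidecrop('c6.png');disp();wheel(s);print(blob(s,266.6,159.2,5),robot.get_obs()['qvel'])
```

```text
disp [-0.07989084 -0.08893194  0.2780108 ] [-0.49243999  0.24338015 -0.17432834] 12.3667
0 (np.float64(0.69), np.float64(0.018183068211575358), np.int32(76), array([248.61842105, 179.47368421]))
1 (np.float64(0.13), np.float64(0.01023780735954237), np.int32(79), array([258.55696203, 193.84810127]))
2 (np.float64(0.515), np.float64(0.2741013467579136), np.int32(23), array([257.34782609, 224.08695652]))
3 (np.float64(0.54), np.float64(0.1557244312695448), np.int32(21), array([235.19047619, 214.04761905]))
4 None
5 (np.float64(0.66), np.float64(0.35426401355574233), np.int32(59), array([223.81355932, 166.06779661]))
(array([266.44736842, 158.92105263]), np.int32(38)) [-0.00395888 -0.00068517 -0.00638474 -0.0022649  -0.00018579 -0.00077435]
```

View pics/c6.png

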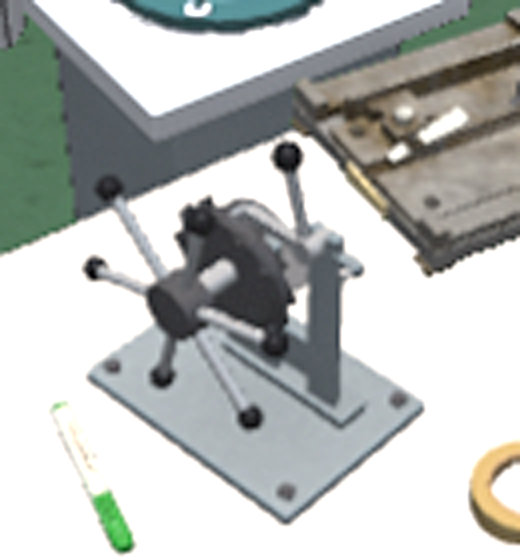

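The pawl is down (ball at 266.4,158.9), the wheel stands at about 0.53, the marker and tape are unmoved, and the arm is clear of everything. I'm handing in.

```bash
python3 -c "
from bench import robot
print(robot.close_job())"
```

```text
the job is handed in; nothing more can be done
None
```

The wheel is back by one notch with the pawl down in the gap. I handed the job in at about 12.4 s; no verdict is reported.

- **What I did:** I pushed the pawl lever over with the shut fingertip, and the picture showed it lifted at its stop. I pushed the hand bar back to about 0.43 rad, tipped the lever back so the pawl dropped, then pushed the bar on gently until it met the stop. There the force rose from about 1.5 N to 7 N with the tip barely moving.
- **Last checks:**
  - The wheel reads 0.515 to 0.54 rad from the two lower balls that could be seen cleanly.
  - The pawl ball is within 0.3 px of where it was at the start.
  - The wrist force is near zero and the arm is clear.
  - The marker and tape look unmoved in the side view.
- **Disagreements and gaps:**
  - The automatic fit on three of the other balls gave wrong angles (0.13, 0.66 and 0.69), which I ignored. It confused some with the dark wheel behind them, and one ball gave no fit at all.
  - I did not check the club head in the last picture, but the arm never went near it.

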